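Reset and relock the seed dispenser's dose dial

ROBOT

A 6-joint arm with a two-finger parallel gripper is mounted at the origin on the work surface; the furniture and walls round the work are solid. World frame = base frame: x ahead of the robot, y to its left, z up, the work surface at z = 0. Lengths are in m, angles in rad, forces in N, time in s.
With the tool pointing down it reaches from about 0.275 to 0.85 m from the base axis. Payload 5.2 kg.
Tool frame: the origin (TCP) lies at the very end of the fingers, on their centre line; the grasp point (between the pads) lies 19 mm behind it; z points along the fingers, y is the direction in which the jaws open and shut (so a half turn about z gives the same grasp; the last joint's range is limited). The gripper opens to 85 mm and grips with 20 to 120 N. Pads are 22 mm wide; open, the fingers measure 114 mm over their backs; the gripper's body (76 mm by 85 mm) begins 54 mm behind the grasp point. The pads swing forward as they close: fully open they stand 13 mm farther back than shut.
Start: joints at [-1.353, 0.259, 1.535, -0, 1.348, -0.203], TCP at [0.225, -0.502, 0.231] pointing down, gripper open.
Joint ranges: [-3.14, 3.14], [-0.91, 2.08], [0.19, 2.58], [-1.22, 4.36], [0.22, 2.71], [-3.12, 3.12]. Speed limits (rad/s): [2.57, 2.57, 3.14, 3.14, 3.14, 3.14].

INTERFACE

Orientations are given as a unit quaternion [x, y, z, w].
In Python, from plant import bot, solver, read_camera, close_job, readout gives the robot as it stands. The module is installed in compiled form; this text tells all that it offers. Calls block until the motion is done:
- bot.move_ptp(position, orientation): joint-space move of the TCP to a pose.
- bot.line_to(position, orientation=None, feed=0.15, guard=None): straight line of the TCP; orientation=None keeps the orientation; feed is the mean speed in m/s. With guard (N) it stops when the force on the tool has changed by that much, and returns True; else False.
- bot.goto_joints(angles): joint-space move.
- bot.set_gripper(opening, grasp_force=None): opening from 0.0 (shut) to 1.0 (fully open); grasp_force is the grip in N (None keeps the last); returns when the fingers have stopped.
- bot.pause(seconds).
- solver.ik(position, orientation): joint angles nearest the present ones, or None.
- read_camera(name): name is "scene" or "top"; returns a dict with "color" (480x640x3 uint8, red, green, blue), "z_map" (480x640 float32, m along the optical axis (not along the pixel's ray), 0 where there is no reading), "fx", "fy", "cx", "cy" (pixels), "camera_from_world" (4x4, takes a point from world to camera coordinates). Camera axes: x right, y down, z forward; pixel columns grow to the right and rows downward; lengths in m; the calibration is good to about 2 mm. A picture is of the moment at which its call begins.
A pose or a line that the arm cannot do raises bot.IKError and nothing moves.
- close_job(): hands the job in, once; it reports no verdict.
Readings, each from a call of its own:
- readout.current_t(): time.
- readout.current_q(): joint angles.
- readout.current_joint_vel(): joint speeds.
- readout.current_joint_torque(): joint torques, N m.
- readout.current_tcp_pos(): TCP position.
- readout.current_tcp_rot(): TCP orientation.
- readout.current_ft_force(): force on the tool from outside, world axes, zero at the start.
- readout.current_ft_torque(): the same for the moment, N m.
- readout.current_finger_gap(): opening from 0.0 (shut) to 1.0 (fully open).
Only numpy, scipy, OpenCV 4.12 (cv2) and the standard library are available. Lean on these libraries where they do the work, as an engineer would, in place of code of your own. Each camera call takes 0.05 s, during which the arm holds its last target. There are 200 camera calls.

TASK

The bench seed dispenser must be set to its marked dose. Loosen the lock ring on top of the dose dial, turn the dial until its pointer lines up with the small wedge marker on the scale plate, then turn the lock ring back until it is fully tight and let go.

Things in the scene. Friction and masses are not known exactly. Their poses are not given: they have to be found in the camera images.
- dispenser: Grey bench seed dispenser fixed to the bench, an inclined round scale plate 116 mm across facing the near right side, a round hopper (rim 300 mm up) behind and partly above it. Origin: under its foot; z up, x from plate to hopper. The dial axis leaves the plate's centre, (-10, 0, 115) mm from the origin, square to the plate, leaning 35 degrees from vertical to -x; 100 mm beside the axis is clear.
- ring_grip (a point): Grip point of the lock ring, on the dial axis 58 mm above the scale plate. Knurled steel round nut, 36 mm across, 37 to 62 mm above the plate (stud end at 66 mm), on top of the wider dial, whose top is 22 mm below this point. Its z points out of the plate along the leaning axis; x is square to it, up the slope at joint value 0, and turns with the ring.
- dial_grip (a point): Grip point of the dose dial, on the same axis 27 mm above the plate. Black ribbed sleeve 60 mm across, up to 36 mm above the plate, with a flange 72 mm across and 4 mm high at its foot and a black pointer nib reaching 45 mm from the axis (pale line above it). z points out along the leaning axis; the pointer is at -x (down the slope at joint value 0). Ring and stud reach 39 mm beyond this point.
- marker_tip (a point): Inner tip of the fixed wedge marker, a small black wedge 5 mm wide and 4 mm high on the rim of the scale plate; this point is 46 mm from the axis. -x runs from the axis to the wedge.
- lock_ring (a joint): Turn of the lock ring, rad, growing anticlockwise seen from its top (loosening). 0: fully tight, at its stop; above 0.25 the dial is free; 1.3: end stop. It stays where it is left (springs back about 0.02 from the stop). Turning takes 0.2 Nm free, rising to 0.4 Nm over the last 0.25 rad to the stop. Tight, it holds the dial against 0.8 Nm.
- dose_dial (a joint): Turn of the dose dial in rad, growing anticlockwise seen from its top; at 0 the pointer points straight down the slope. Range -1.5 to 1.5. Free, it turns with 0.06 Nm and stays where it is left.
- marker (a joint): Angle of the wedge marker on the plate in rad, in the same sense and from the same zero as dose_dial: the pointer lines up with it when both values are equal. The marker is screwed down and does not turn.

How it is judged:
On the way, in this order (a step that is already met when the one before it is completed fails the run):
1. the lock ring is loosened (value of joint lock_ring above 0.3 rad), for 0.2 s.
2. with the ring loose, the dial's pointer is brought into line with the wedge marker (angle between the x axis of dial_grip and the x axis of marker_tip, either way round below 0.1 rad and value of joint lock_ring above 0.25 rad), for 0.2 s.
At the end, for the whole second after the job is handed in: The lock ring is tight again (within 0.1 rad of its stop) and the dial's pointer is within 0.1 rad (about 6 degrees) of the wedge marker (value of joint lock_ring below 0.1 rad and angle between the x axis of dial_grip and the x axis of marker_tip, either way round below 0.1 rad); the robot touches nothing.
It also fails if it takes over 54 s, if anything falls off the work surface, if the arm or the gripper's body presses on something with over 40 N, if the wrist force passes 120 N, or if a joint passes its speed limit or range.

## Working session

There is one attempt and no reset: what is moved stays moved. The work goes in short steps, each a Python script; the robot and the scene stay as the last script left them, time stands still between calls to the robot, and variables do not carry over. Pictures are saved under pics/ and viewed, about 8 in all and at most 12, crops included, and the job is handed in when it is done.

```bash
mkdir -p pics; ls; python3 - <<'E'
from plant import *
import cv2,numpy as np
for n in("scene","top"):
    c=read_camera(n); cv2.imwrite(f"pics/{n}0.png",c["color"][:,:,::-1]); np.savez(f"{n}0.npz",**c)
    print(n,c["fx"],c["fy"],c["cx"],c["cy"],np.round(c["camera_from_world"],4).tolist())
print(readout.current_t(),readout.current_tcp_rot(),readout.current_finger_gap())
E
```

```text
pics
scene 538.1795725460112 538.1795725460112 320.0165505319096 259.88582223039595 [[0.4928, -0.8701, 0.0068, -0.5014], [-0.4456, -0.2591, -0.8569, 0.2068], [0.7473, 0.4193, -0.5155, 0.7363], [0.0, 0.0, 0.0, 1.0]]
top 449.8038023807965 449.8038023807965 321.1287870343441 243.05774541626084 [[0.0116, -0.9999, -0.0014, -0.3435], [-0.9963, -0.0114, -0.0848, 0.3979], [0.0848, 0.0024, -0.9964, 0.9339], [0.0, 0.0, 0.0, 1.0]]
0.1 [ 9.77950360e-01  2.08835942e-01  5.52342999e-06 -8.02037941e-04] 0.9991039714650825
```

View pics/scene0.png

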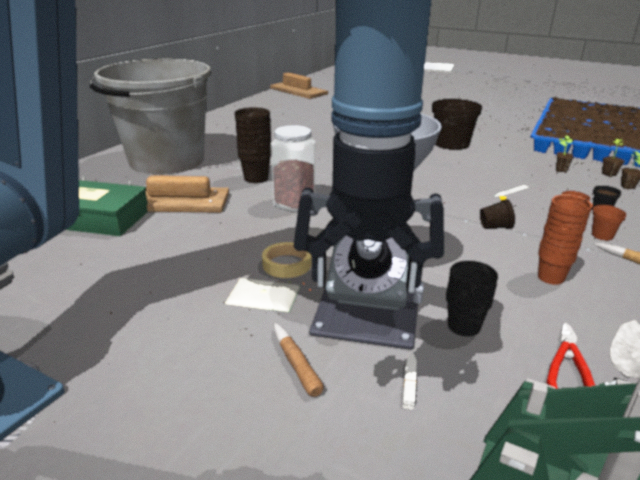

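View pics/top0.png

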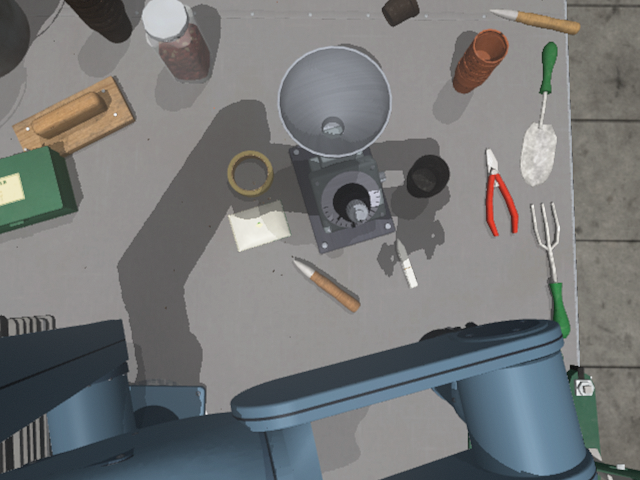

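```bash
cat > h.py <<'E'
import numpy as np, cv2
def cloud(c):
    v,u=np.mgrid[0:480,0:640]; z=c["z_map"]
    P=np.stack([(u-c["cx"])/c["fx"]*z,(v-c["cy"])/c["fy"]*z,z],-1)
    T=np.linalg.inv(c["camera_from_world"]); return P@T[:3,:3].T+T[:3,3]
def ray(c,u,v):
    T=np.linalg.inv(c["camera_from_world"]); d=np.array([(u-c["cx"])/c["fx"],(v-c["cy"])/c["fy"],1.])
    return T[:3,3],T[:3,:3]@d
def plane(c,u,v,p0,n):
    o,d=ray(c,u,v); return o+d*np.dot(p0-o,n)/np.dot(d,n)
def proj(c,p):
    q=c["camera_from_world"]@np.append(p,1); return q[0]/q[2]*c["fx"]+c["cx"],q[1]/q[2]*c["fy"]+c["cy"]
E
python3 - <<'E'
from h import *
c=dict(np.load("top0.npz")); W=cloud(c)
im=c["color"][:,:,::-1]
cv2.imwrite("pics/topc.png",cv2.resize(im[140:260,280:410],None,fx=6,fy=5,interpolation=cv2.INTER_CUBIC)[:600])
# hopper rim
m=(W[...,2]>0.285)&(W[...,2]<0.315); m[300:]=0
pts=np.argwhere(m)[:,::-1]; print(len(pts))
P=W[m]; 
A=np.c_[2*P[:,:2],np.ones(len(P))]; s=np.linalg.lstsq(A,(P[:,:2]**2).sum(1),rcond=None)[0]; print("rim",s[:2],np.sqrt(s[2]+s[0]**2+s[1]**2),P[:,2].max())
# foot plate: low z 
m=(W[...,2]>0.003)&(W[...,2]<0.02); m[:140]=0;m[260:]=0;m[:,:280]=0;m[:,400:]=0
print(np.median(W[m][:,2]) , W[140:260:20,300:400:20,2].round(3).tolist())
# plane ransac on plate
roi=W[160:235,320:385].reshape(-1,3); roi=roi[(roi[:,2]>0.06)&(roi[:,2]<0.2)]
rng=np.random.default_rng(0);best=0
for i in range(3000):
    a=roi[rng.choice(len(roi),3,False)]; n=np.cross(a[1]-a[0],a[2]-a[0]); L=np.linalg.norm(n)
    if L<1e-5: continue
    n/=L; n*=np.sign(n[2])
    if abs(n[2]-np.cos(.61))>.1: continue
    k=(abs((roi-a[0])@n)<.002); 
    if k.sum()>best: best=k.sum();B=k
Q=roi[B]; cen=Q.mean(0); n=np.linalg.svd(Q-cen)[2][2]; n*=np.sign(n[2]); print("plane",best,len(roi),cen,n,np.degrees(np.arccos(n[2])),np.arctan2(-n[1],-n[0]))
E
```

```text
1963
rim [ 0.59376825 -0.35735051] 0.08387147843569968 0.30363907935370416
0.011935453929642237 [[0.264, 0.21, 0.2, 0.243, -0.002], [0.011, 0.128, 0.14, 0.125, -0.001], [0.014, 0.143, 0.145, 0.136, 0.05], [-0.002, 0.12, 0.145, 0.157, 0.097], [0.0, 0.015, 0.096, 0.16, 0.013], [0.001, 0.018, 0.012, 0.015, -0.001]]
plane 1231 4098 [ 0.48315044 -0.39123224  0.12131284] [-0.54459109 -0.17249887  0.82077079] 34.83797286300319 0.3067514605962026
```

View pics/topc.png

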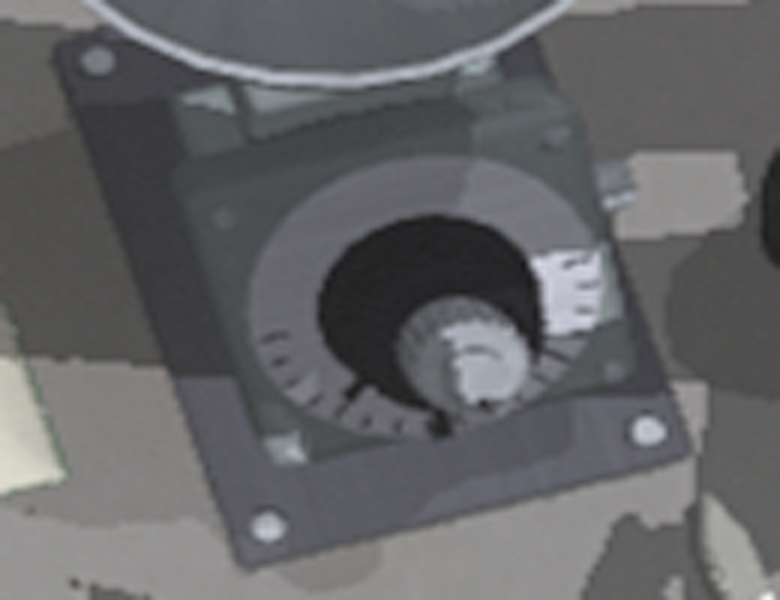

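```bash
python3 - <<'E'
from plant import *
from h import *
q=readout.current_tcp_rot()
bot.move_ptp([0.15,-0.33,0.42],q)
c=read_camera("scene"); np.savez("scene1.npz",**c)
W=cloud(c)
p0=np.array([0.483,-0.391,0.1213]);n=np.array([-.5446,-.1725,.8208])
u,v=map(int,proj(c,p0)); print(u,v,readout.current_t(),readout.current_q())
im=c["color"][:,:,::-1]; x0,y0=u-60,v-50
cv2.imwrite("pics/scene1.png",cv2.resize(im[y0:y0+90,x0:x0+120],None,fx=6,fy=6,interpolation=cv2.INTER_CUBIC)); print(x0,y0)
t=dict(np.load("top0.npz"))
C=plane(t,351,199.4,p0,n); print("plate centre from top",C, "in scene",proj(c,C))
print("yaw via hopper",np.arctan2(-.35735-C[1],.59377-C[0]))
a=plane(t,289.7,152,np.array([0,0,.012]),np.array([0,0,1.]));b=plane(t,320.8,254,np.array([0,0,.012]),np.array([0,0,1.]))
print("yaw edge",np.arctan2(*(a-b)[1::-1]))
E
```

```text
368 253 1.1833 [-1.45459448e+00 -1.54784254e-01  1.53146566e+00 -7.09282888e-05
  1.76905535e+00 -3.04549928e-01]
308 203
plate centre from top [ 0.47740698 -0.39503899  0.1167402 ] in scene (np.float64(368.69638646458014), np.float64(257.65622555460885))
yaw via hopper 0.3132289244363863
yaw edge 0.3071466808366824
```

View pics/scene1.png

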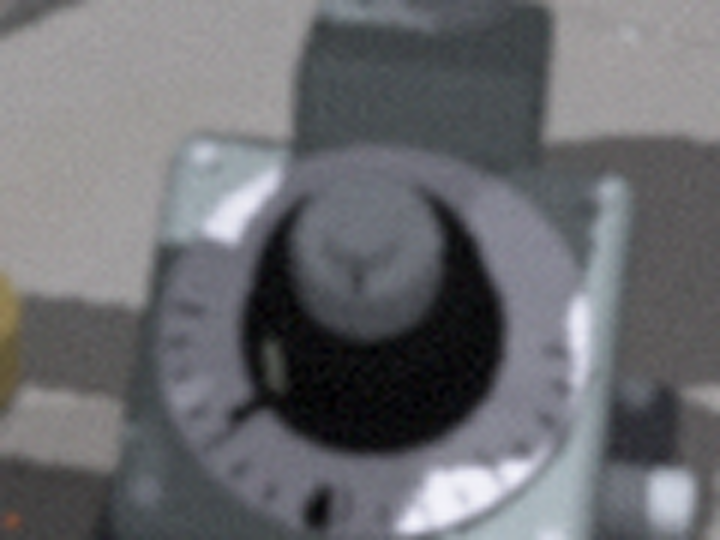

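```bash
cat >> h.py <<'E'
psi=.308; t35=np.radians(35)
n=np.array([-np.sin(t35)*np.cos(psi),-np.sin(t35)*np.sin(psi),np.cos(t35)])
ex=np.array([np.cos(t35)*np.cos(psi),np.cos(t35)*np.sin(psi),np.sin(t35)])  # up the slope
ey=np.cross(n,ex)
def ang(p,C):  # dial-sense angle of a pointer direction, 0 = down slope
    d=p-C; return np.arctan2(-(d@ey),-(d@ex))
E
python3 - <<'E'
from h import *
from scipy.optimize import least_squares
t=dict(np.load("top0.npz"));s=dict(np.load("scene1.npz"))
S=[(160,340),(375,146),(585,335),(205,460),(215,215),(520,190)]
T=[(248,300),(428,155),(605,285),(300,205),(560,205),(280,375),(425,440)]
S=[(308+(x+.5)/6-.5,203+(y+.5)/6-.5) for x,y in S]
T=[(280+(x+.5)/6-.5,140+(y+.5)/5-.5) for x,y in T]
def res(C,cam,px): return [np.linalg.norm(plane(cam,u,v,C,n)-C)-.058 for u,v in px]
for nm,f in (("scene",lambda x:res(np.array([*x,.115]),s,S)),("top",lambda x:res(np.array([*x,.115]),t,T))):
    r=least_squares(f,[.478,-.395]);print(nm,r.x,np.round(r.fun*1e3,1))
r=least_squares(lambda x:res(x,s,S)+res(x,t,T),[.478,-.395,.115]);print("both xyz",r.x,np.round(r.fun*1e3,1))
C=np.array([*least_squares(lambda x:res(np.array([*x,.115]),s,S)+res(np.array([*x,.115]),t,T),[.478,-.395]).x,.115]);print(C)
np.save("C.npy",C)
f=lambda x,y:(308+(x+.5)/6-.5,203+(y+.5)/6-.5)
g=lambda x,y:(280+(x+.5)/6-.5,140+(y+.5)/5-.5)
for nm,p,h in(("ptr",f(240,413),.002),("wedge",f(320,495),.003)):
    P=plane(s,*p,C+h*n,n);print(nm,ang(P,C),np.linalg.norm(P-C-h*n))
for nm,p,h in(("ptr",g(355,390),.002),("wedge",g(440,428),.003)):
    P=plane(t,*p,C+h*n,n);print("top",nm,ang(P,C),np.linalg.norm(P-C-h*n))
# ring top depth pts
for nm,c in(("scene",s),("top",t)):
    W=cloud(c); d=W-C; h=d@n; rr=np.linalg.norm(d-h[...,None]*n,axis=-1); m=(h>.056)&(h<.075)&(rr<.03)
    print(nm,m.sum(),(d[m]@ex).mean(),(d[m]@ey).mean(),np.percentile(h[m],[50,95]))
E
```

```text
scene [ 0.47882577 -0.39659399] [-0.3 -0.5 -1.9 -0.6 -0.9  0.6]
top [ 0.47673855 -0.39487449] [ 0.2  0.8  0.3  1.  -2.8 -3.2  1.4]
both xyz [ 0.47741665 -0.39584613  0.11519113] [-1.6 -0.3 -0.7 -1.8 -1.7  1.6  1.1  0.2 -0.8  1.3 -4.  -2.   2.1]
[ 0.47749893 -0.39583304  0.115     ]
ptr -0.8461425727435089 0.041150026442545506
wedge -0.12903064384275864 0.04859400805926889
top ptr -0.8477552521245404 0.04288473448830096
top wedge -0.16723065618803287 0.05385248648890877
scene 442 -0.0016511464720011385 -0.0020915502425850867 [0.06300076 0.06813794]
top 307 0.0015789695307895438 0.0019541083117491703 [0.06312208 0.06796665]
```

```bash
cat >> h.py <<'E'
from scipy.spatial.transform import Rotation as R
C=np.load("C.npy")
def quat(a): # jaw opening dir at angle a (anticlockwise from top) from ex
    y=np.cos(a)*ex+np.sin(a)*ey; z=-n; return R.from_matrix(np.c_[np.cross(y,z),y,z]).as_quat()
E
python3 - <<'E'
from plant import *
from h import *
for a in np.arange(-1.5,1.6,.5):
  for b in (0,np.pi):
    o=[]
    for h in (.15,.039,.008):
        try:q=solver.ik(C+h*n,quat(a+b))
        except Exception as e:q=None
        o.append(None if q is None else np.round(q,2).tolist())
    print(round(a,2),round(b,1),o)
E
```

```text
-1.5 0 [[-1.39, 0.26, 1.68, 0.62, 1.34, -0.39], [-1.27, 0.38, 1.77, 0.69, 1.11, -0.43], [-1.23, 0.42, 1.78, 0.72, 1.05, -0.44]]
-1.5 3.1 [[-1.39, 0.26, 1.68, 0.62, 1.34, 2.75], [-1.27, 0.38, 1.77, 0.69, 1.11, 2.71], [-1.23, 0.42, 1.78, 0.72, 1.05, 2.7]]
-1.0 0 [[-1.39, 0.26, 1.68, 0.62, 1.34, -0.89], [-1.27, 0.38, 1.77, 0.69, 1.11, -0.93], [-1.23, 0.42, 1.78, 0.72, 1.05, -0.94]]
-1.0 3.1 [[-1.39, 0.26, 1.68, 0.62, 1.34, 2.25], [-1.27, 0.38, 1.77, 0.69, 1.11, 2.21], [-1.23, 0.42, 1.78, 0.72, 1.05, 2.2]]
-0.5 0 [[-1.39, 0.26, 1.68, 0.62, 1.34, -1.39], [-1.27, 0.38, 1.77, 0.69, 1.11, -1.43], [-1.23, 0.42, 1.78, 0.72, 1.05, -1.44]]
-0.5 3.1 [[-1.39, 0.26, 1.68, 0.62, 1.34, 1.75], [-1.27, 0.38, 1.77, 0.69, 1.11, 1.71], [-1.23, 0.42, 1.78, 0.72, 1.05, 1.7]]
0.0 0 [[-1.39, 0.26, 1.68, 0.62, 1.34, -1.89], [-1.27, 0.38, 1.77, 0.69, 1.11, -1.93], [-1.23, 0.42, 1.78, 0.72, 1.05, -1.94]]
0.0 3.1 [[-1.39, 0.26, 1.68, 0.62, 1.34, 1.25], [-1.27, 0.38, 1.77, 0.69, 1.11, 1.21], [-1.23, 0.42, 1.78, 0.72, 1.05, 1.2]]
0.5 0 [[-1.39, 0.26, 1.68, 0.62, 1.34, -2.39], [-1.27, 0.38, 1.77, 0.69, 1.11, -2.43], [-1.23, 0.42, 1.78, 0.72, 1.05, -2.44]]
0.5 3.1 [[-1.39, 0.26, 1.68, 0.62, 1.34, 0.75], [-1.27, 0.38, 1.77, 0.69, 1.11, 0.71], [-1.23, 0.42, 1.78, 0.72, 1.05, 0.7]]
1.0 0 [[-1.39, 0.26, 1.68, 0.62, 1.34, -2.89], [-1.27, 0.38, 1.77, 0.69, 1.11, -2.93], [-1.23, 0.42, 1.78, 0.72, 1.05, -2.94]]
1.0 3.1 [[-1.39, 0.26, 1.68, 0.62, 1.34, 0.25], [-1.27, 0.38, 1.77, 0.69, 1.11, 0.21], [-1.23, 0.42, 1.78, 0.72, 1.05, 0.2]]
1.5 0 [[-1.39, 0.26, 1.68, 0.62, 1.34, 2.9], [-1.27, 0.38, 1.77, 0.69, 1.11, 2.86], [-1.23, 0.42, 1.78, 0.72, 1.05, 2.84]]
1.5 3.1 [[-1.39, 0.26, 1.68, 0.62, 1.34, -0.25], [-1.27, 0.38, 1.77, 0.69, 1.11, -0.29], [-1.23, 0.42, 1.78, 0.72, 1.05, -0.3]]
```

```bash
cat >> h.py <<'E'
def ft(ro):
    f=np.array(ro.current_ft_force());m=np.array(ro.current_ft_torque())
    return "F ex,ey,n %s  M_n %.2f |M| %.2f"%(np.round([f@ex,f@ey,f@n],1),m@n,np.linalg.norm(m))
E
python3 - <<'E'
from plant import *
from h import *
a=-1.97
bot.move_ptp(C+.15*n,quat(a)); print(readout.current_t(),ft(readout))
print(bot.line_to(C+.040*n,feed=.1,guard=8),ft(readout))
bot.set_gripper(0,20); print(readout.current_finger_gap(),ft(readout),readout.current_t())
c=read_camera("scene"); np.savez("s2.npz",**c)
cv2.imwrite("pics/s2.png",cv2.resize(c["color"][170:310,280:460,::-1],None,fx=4,fy=4,interpolation=cv2.INTER_CUBIC))
print((np.array(readout.current_tcp_pos())-C)@np.c_[ex,ey,n])
E
```

```text
2.3833 F ex,ey,n [ 0.6 -0.5 -0.7]  M_n 0.03 |M| 0.31
False F ex,ey,n [ 0.7  0.2 -0.8]  M_n 0.00 |M| 0.25
0.41402000909287245 F ex,ey,n [-1.7 -1.   3.2]  M_n -0.01 |M| 0.58 4.1417
[-0.00018631 -0.00066672  0.04048137]
```

View pics/s2.png

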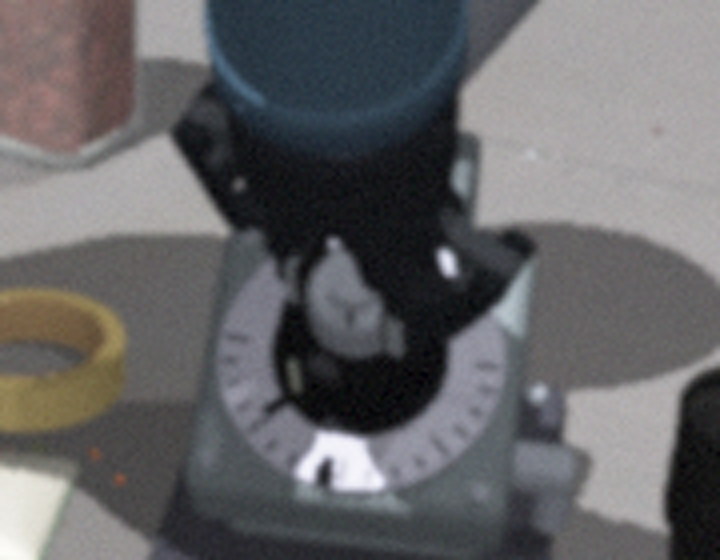

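```bash
python3 - <<'E'
from plant import *
from h import *
bot.set_gripper(0,80); print(readout.current_finger_gap(),ft(readout))
q=np.array(readout.current_q())
for d in (.2,.4,.6,.8):
    q2=q.copy();q2[5]-=d; bot.goto_joints(q2); print(d,ft(readout),readout.current_t())
bot.pause(.25)
c=read_camera("scene"); np.savez("s3.npz",**c)
cv2.imwrite("pics/s3.png",cv2.resize(c["color"][170:310,280:460,::-1],None,fx=4,fy=4,interpolation=cv2.INTER_CUBIC))
E
```

```text
0.38978633842486216 F ex,ey,n [-1.6 -0.1  8.3]  M_n -0.06 |M| 0.61
0.2 F ex,ey,n [-0.6 -0.1  2.6]  M_n 0.21 |M| 0.48 4.7167
0.4 F ex,ey,n [-0.8  0.5  3.2]  M_n 0.17 |M| 0.54 5.025
0.6 F ex,ey,n [0.6 0.5 3.5]  M_n 0.20 |M| 0.49 5.3333
0.8 F ex,ey,n [-0.7  0.   3.3]  M_n 0.14 |M| 0.45 5.6417
```

View pics/s3.png

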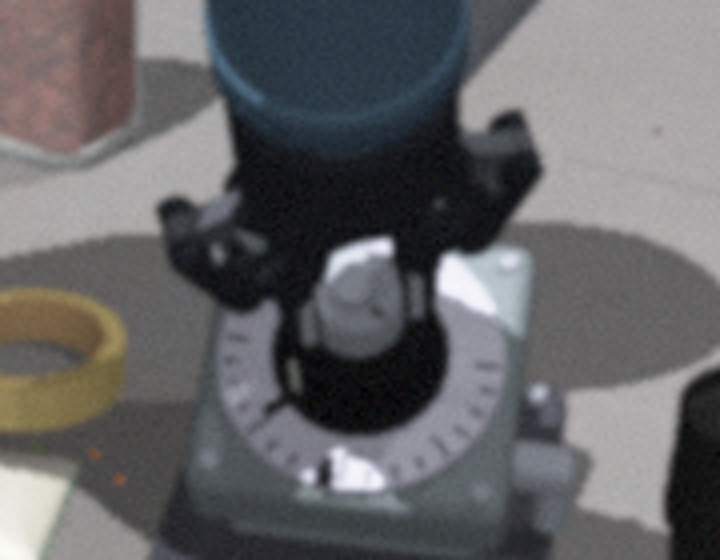

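```bash
python3 - <<'E'
from plant import *
from h import *
bot.set_gripper(1.0); print(ft(readout))
bot.line_to(C+.10*n,feed=.12)
a=-1.92
bot.move_ptp(C+.10*n,quat(a))
print(bot.line_to(C+.007*n,feed=.08,guard=8),ft(readout),(np.array(readout.current_tcp_pos())-C)@np.c_[ex,ey,n])
bot.set_gripper(0,30); print(readout.current_finger_gap(),ft(readout),readout.current_t())
q=np.array(readout.current_q())
for d in (.2,.45,.69):
    q2=q.copy();q2[5]-=d; bot.goto_joints(q2); print(d,ft(readout),readout.current_t())
bot.pause(.25)
c=read_camera("scene"); np.savez("s4.npz",**c)
cv2.imwrite("pics/s4.png",cv2.resize(c["color"][205:305,310:430,::-1],None,fx=6,fy=6,interpolation=cv2.INTER_CUBIC))
E
```

```text
F ex,ey,n [ 0.7 -0.  -0.1]  M_n -0.01 |M| 0.22
False F ex,ey,n [-0.4 -0.2  1.3]  M_n -0.06 |M| 0.30 [ 0.00012369 -0.00041507  0.00748337]
0.6881752037670182 F ex,ey,n [-1.3  0.2  6.4]  M_n 0.04 |M| 0.47 9.575
0.2 F ex,ey,n [-0.5  0.9  2.4]  M_n 0.01 |M| 0.35 9.8833
0.45 F ex,ey,n [-1.7  1.5  3.4]  M_n 0.05 |M| 0.37 10.2333
0.69 F ex,ey,n [-0.3  0.2  3.5]  M_n 0.04 |M| 0.41 10.575
```

View pics/s4.png

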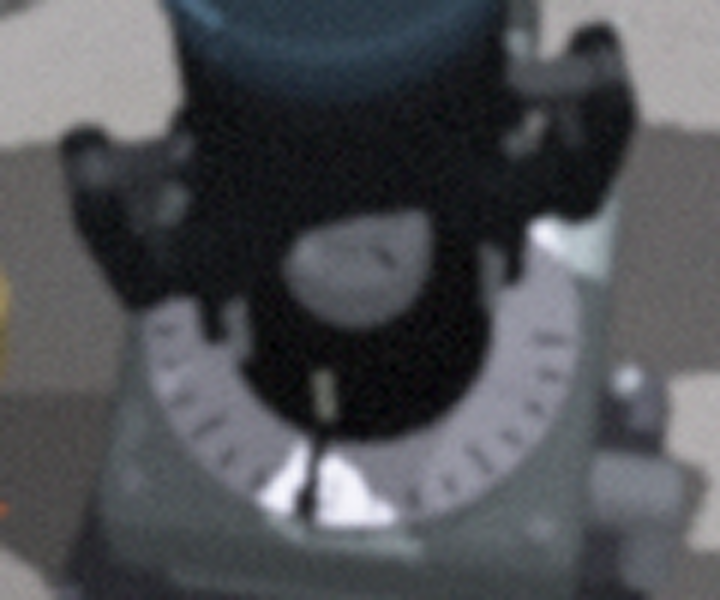

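```bash
python3 - <<'E'
from plant import *
from h import *
c=dict(np.load("s4.npz"))
g=cv2.cvtColor(c["color"],cv2.COLOR_RGB2GRAY).astype(float)
# unwrap the plate near the pointer: darkest angle per radius
th=np.arange(-.6,.3,.01)
for r in (.038,.040,.042,.044,.047,.049,.051,.053):
    h=.003
    P=[C+h*n-r*(np.cos(t)*ex+np.sin(t)*ey) for t in th]
    uv=np.float32([proj(c,p) for p in P])
    v=cv2.remap(np.float32(g),uv[:,:1],uv[:,1:],cv2.INTER_CUBIC).ravel()
    sel=(th>-.35)&(th<.1); base=np.percentile(v,60); w=np.clip(base-v-25,0,None)*sel
    print(r,round((w*th).sum()/max(w.sum(),1),3),v.min().round(),base.round(),round(th[v.argmin()],2))
E
```

```text
0.038 -0.13 52.0 119.0 -0.13
0.04 -0.129 70.0 127.0 -0.13
0.042 -0.132 91.0 146.0 -0.13
0.044 -0.176 97.0 166.0 -0.13
0.047 -0.173 91.0 182.0 -0.11
0.049 -0.154 70.0 193.0 -0.11
0.051 -0.148 56.0 198.0 -0.12
0.053 -0.136 39.0 200.0 -0.12
```

```bash
python3 - <<'E'
from plant import *
from h import *
bot.set_gripper(1.0); print(ft(readout))
bot.line_to(C+.10*n,feed=.12)
bot.move_ptp(C+.10*n,quat(-1.17))
print(bot.line_to(C+.040*n,feed=.1,guard=8))
bot.set_gripper(0,80); print(readout.current_finger_gap(),ft(readout),readout.current_t())
q=np.array(readout.current_q()); k=0
for d in [.2,.4,.55,.65,.7,.73,.76,.79,.82,.85,.88,.91,.94,.97,1.0]:
    q2=q.copy();q2[5]+=d; bot.goto_joints(q2); m=np.mean([np.dot(readout.current_ft_torque(),n) for _ in range(1)])
    print(d,round(readout.current_q()[5]-q[5],3),ft(readout))
    if m<-.75: break
bot.pause(.2); print(ft(readout),readout.current_t())
c=read_camera("scene"); np.savez("s5.npz",**c)
E
```

```text
F ex,ey,n [ 0.9 -0.  -0.2]  M_n 0.00 |M| 0.24
False
0.38901021391231944 F ex,ey,n [0.  0.8 6.6]  M_n -0.06 |M| 0.27 13.7083
0.2 0.196 F ex,ey,n [-0.1 -0.9  0.6]  M_n -0.17 |M| 0.30
0.4 0.394 F ex,ey,n [ 0.1 -0.9  0.8]  M_n -0.16 |M| 0.28
0.55 0.543 F ex,ey,n [0.2 0.3 1.3]  M_n -0.22 |M| 0.33
0.65 0.644 F ex,ey,n [ 0.3 -0.6  0.8]  M_n -0.17 |M| 0.31
0.7 0.696 F ex,ey,n [ 0.7 -0.7  1.6]  M_n -0.09 |M| 0.31
0.73 0.728 F ex,ey,n [0.9 0.  1.5]  M_n 0.05 |M| 0.34
0.76 0.758 F ex,ey,n [ 0.  -1.6  0.4]  M_n -0.01 |M| 0.34
0.79 0.789 F ex,ey,n [ 0.3 -1.7  1.8]  M_n -0.04 |M| 0.40
0.82 0.818 F ex,ey,n [-0.6 -1.9  1.3]  M_n 1.14 |M| 1.24
0.85 0.85 F ex,ey,n [ 4.9 -3.6 -0.6]  M_n -0.03 |M| 0.87
0.88 0.878 F ex,ey,n [ 5.  -3.9 -1.5]  M_n 1.16 |M| 1.48
0.91 0.908 F ex,ey,n [ 6.5 -5.  -2.8]  M_n 0.86 |M| 1.55
0.94 0.939 F ex,ey,n [ 4.2 -4.8 -0.1]  M_n -0.20 |M| 0.94
0.97 0.968 F ex,ey,n [ 4.6 -4.5 -0.5]  M_n 0.67 |M| 1.14
1.0 0.999 F ex,ey,n [ 0.9 -2.7  2.8]  M_n -0.22 |M| 0.59
F ex,ey,n [ 0.7 -3.4  4.3]  M_n -0.17 |M| 0.65 17.7917
```

```bash
python3 - <<'E'
from plant import *
from h import *
bot.set_gripper(1.0); print(ft(readout))
bot.line_to(C+.15*n,feed=.15)
q=readout.current_tcp_rot()
bot.move_ptp([0.15,-0.33,0.42],R.from_matrix(np.c_[[1,0,0],[0,-1,0],[0,0,-1]]).as_quat())
bot.pause(.2)
c=read_camera("scene"); np.savez("s6.npz",**c); o=dict(np.load("scene1.npz"))
f=lambda c:cv2.resize(c["color"][205:300,320:415,::-1],None,fx=4.2,fy=5,interpolation=cv2.INTER_CUBIC)
cv2.imwrite("pics/s6.png",np.hstack([f(o),f(c)])); print(readout.current_t())
g=cv2.cvtColor(c["color"],cv2.COLOR_RGB2GRAY).astype(float)
th=np.arange(-.6,.3,.01)
for r in (.038,.040,.042,.047,.049,.051,.053):
    uv=np.float32([proj(c,C+.003*n-r*(np.cos(t)*ex+np.sin(t)*ey)) for t in th])
    v=cv2.remap(np.float32(g),uv[:,:1],uv[:,1:],cv2.INTER_CUBIC).ravel()
    sel=(th>-.35)&(th<.1); base=np.percentile(v,60); w=np.clip(base-v-25,0,None)*sel
    print(r,round((w*th).sum()/max(w.sum(),1),3),round(th[v.argmin()],2))
E
```

```text
F ex,ey,n [-0.4 -0.2 -0.1]  M_n 0.03 |M| 0.30
20.725
0.038 -0.135 -0.14
0.04 -0.132 -0.14
0.042 -0.135 -0.13
0.047 -0.113 -0.11
0.049 -0.115 -0.11
0.051 -0.118 -0.12
0.053 -0.116 -0.12
```

View pics/s6.png

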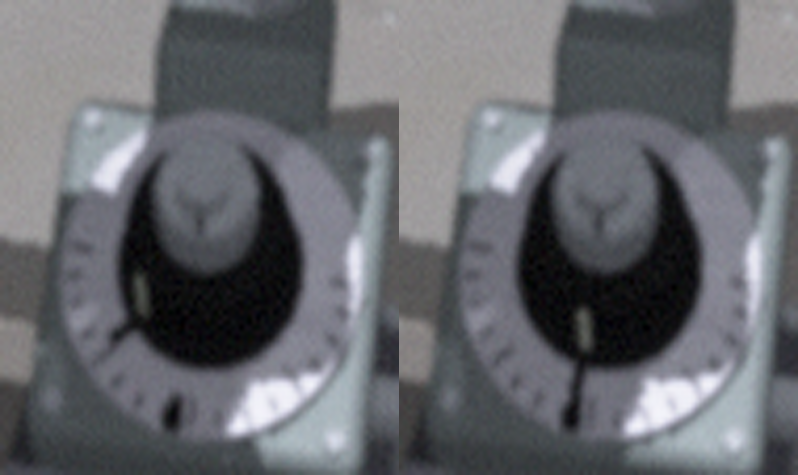

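```bash
python3 - <<'E'
from h import *
th=np.arange(-np.pi,np.pi,.02)
def un(f,r,h=.062):
    c=dict(np.load(f)); g=cv2.GaussianBlur(np.float32(cv2.cvtColor(c["color"],cv2.COLOR_RGB2GRAY)),(0,0),.6)
    uv=np.float32([proj(c,C+h*n-r*(np.cos(t)*ex+np.sin(t)*ey)) for t in th])
    return cv2.remap(g,uv[:,:1],uv[:,1:],cv2.INTER_CUBIC).ravel()
for r in (.008,.010,.012,.014,.016):
    a,b=un("scene1.npz",r),un("s6.npz",r)
    def f(v): i=np.abs(th)<1.2; w=np.clip(np.percentile(v[i],60)-v-4,0,None)*i; return round((w*th).sum()/max(w.sum(),1e-6),3),round(th[np.where(i,v,999).argmin()],2)
    i=slice(90,224); s=[np.corrcoef(a[i],np.roll(b,-k)[i])[0,1] for k in range(-15,16)]
    print(r,f(a),f(b),"best shift rad",(np.argmax(s)-15)*.02,round(max(s),2))
E
```

```text
0.008 (np.float64(-0.041), np.float64(-0.02)) (np.float64(0.012), np.float64(0.02)) best shift rad 0.02 0.97
0.01 (np.float64(-0.022), np.float64(0.02)) (np.float64(0.024), np.float64(0.06)) best shift rad 0.02 0.98
0.012 (np.float64(-0.03), np.float64(0.04)) (np.float64(0.004), np.float64(0.04)) best shift rad 0.0 0.99
0.014 (np.float64(-0.015), np.float64(0.04)) (np.float64(-0.004), np.float64(0.04)) best shift rad 0.0 0.99
0.016 (np.float64(-0.241), np.float64(0.04)) (np.float64(-0.126), np.float64(0.06)) best shift rad 0.02 0.99
```

```bash
python3 -c "
from plant import *
print(readout.current_t(),readout.current_joint_vel()); close_job()"
```

```text
20.725 [-0.00254021 -0.00733457 -0.00236634 -0.00217602  0.00315029 -0.00137298]
the job is handed in; nothing more can be done
```

The dose dial is set to the marker and the lock ring is tight again. I handed the job in at 20.7 s, with the arm parked clear of everything.

- **Loosening:** I turned the lock ring about 0.8 rad. Its mark moved, and the torque of about 0.2 Nm fits a free ring.
- **Setting the dial:** I turned the dial +0.69 rad onto the wedge, then turned the ring clockwise past its stop and let go.
- **Last check, pointer:** it reads about -0.134 rad and the wedge about -0.116 rad, so they are roughly 0.02 rad apart (limit 0.1).
- **Last check, ring:** its mark is within about 0.03 rad of where it stood when tight at the start (limit 0.1).

**Disagreement:** I expected a steady rise in torque at the stop, and my stop condition (0.75 Nm) never triggered. From about 0.82 rad of turn the torque swung between about -0.2 and +1.2 Nm. I took this as the pads slipping on the ring at its stop, so I judged tightness from the camera instead. The camera also showed the dial had not moved while the ring was tightened.

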